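# Close up the cell test fixture and work its contact lever

## Robot

A 6-joint arm with a two-finger parallel gripper is mounted at the origin on the work surface. World frame = base frame: x ahead of the robot, y to its left, z up, the work surface at z = 0. Lengths are in mm, angles in rad, forces in N, time in s.
With the tool pointing down it reaches from about 300 to 875 mm from the base axis. Payload 6.4 kg.
Tool frame: the origin (TCP) lies midway between the tips of the shut fingers; the grasp point (between the pads) lies 19 mm behind it; y points along the fingers, z is the direction in which the jaws open and shut, and the axes are right-handed (so a half turn about y gives the same grasp; the last joint's range is limited). The gripper opens to 85 mm and grips with 20 to 120 N. Pads are 22 mm wide; open, the fingers measure 114 mm over their backs; the gripper's body (76 mm by 85 mm) begins 54 mm behind the grasp point. The pads swing forward as they close: fully open they stand 13 mm farther back than shut.
Start: joints at [-1.442, 0.181, 1.607, -0, 1.354, -0.206], TCP at [188.95, -543.083, 231.288] pointing down, gripper open.
Joint ranges: [-2.99, 2.99], [-0.89, 2.07], [0.3, 2.58], [-1.14, 4.28], [0, 2.63], [-3.12, 3.12]. Speed limits (rad/s): [2.57, 2.57, 3.01, 3.14, 3.14, 3.14].

## Interface

Orientations are given as a unit quaternion [w, x, y, z].
In Python, from workcell import * gives the robot as it stands. The module is installed in compiled form; this text tells all that it offers.
- The arm moves only by the tool servo_tool, never from a script. Its argument "deltas" is a list of rows, each an object of numbers: "dx", "dy", "dz": the shift along the tool's x, y, z each as a share of 40 mm, from -1 to 1; "rx", "ry", "rz": the turn, a rotation vector about the tool's x, y, z each as a share of 0.15 rad, from -1 to 1. A call has 1 to 12 rows; each row shifts and turns the commanded pose from where the row before left it, along the tool's axes as they then stand; what a row does not reach is not made up. A row lasts 1/8 s, in which the tool goes at most 62.5 mm and 10.7 degrees, less where a joint would pass 70% of its speed; a pose out of reach is approached as far as the arm can. A call with a number of a shift or a turn outside -1 to 1 is refused whole. A call with a gripper value outside its range is refused whole. "grip" is the finger opening in mm, from 0 to 85.4, set as the call begins (left out, the last holds). The fingers move at their own pace and stop on an object; "newtons" is the grip in N (left out, the last holds). Time passes only in rows, so rows that do not move let the fingers close. It gives the time, the measured TCP pose, the force and the opening at its end, in the units of the state.
- get_obs(): the state, without advancing time (a new reading comes with each control period).
- read_camera(name): name is "side" or "top"; returns a dict with "pixels" (400x640x3 uint8, red, green, blue), "camera_matrix" (3x3 intrinsics, pixels), "T" (4x4, takes a point from camera to world coordinates). Camera axes: x right, y down, z forward; pixel columns grow to the right and rows downward; lengths in mm; the calibration is good to about 2 mm. A picture is of the moment at which its call begins. There is no depth.
- job_done(): hands the job in, once; it reports no verdict.
The state is a dict: "clock": time; "q": joint angles; "qvel": joint speeds; "joint_efforts": joint torques, N m; "tcp_pos": TCP position; "eef_rot": TCP orientation; "contact_force": force on the tool from outside, world axes, zero at the start; "torque": the same for the moment, N m; "finger_gap": finger opening in mm.
Only numpy, scipy, OpenCV 4.12 (cv2) and the standard library are available. Lean on these libraries where they do the work, as an engineer would, in place of code of your own. Each camera call takes 0.05 s, during which the arm holds its last target. There are 200 camera calls.

## Task

The aluminium cell on the black test fixture is only part-way into its nest: push it fully home against the back stop, then close the hinged lid over it without slamming it. With the lid shut, pull the sprung lever on the fixture's side all the way down to its stop and ease it back up slowly until it rests. Leave the spare cell, the tape roll and the screwdriver where they are.

Things in the scene. Friction and masses are not known exactly. Their poses are not given: they have to be found in the camera images.
- fixture: Black test fixture fixed to the bench: base 270 (x -140 to 130) x 150 x 30 mm high; its top is the deck. Origin: on the bench under the channel's centre line; x runs along the channel into the nest, y left, z up. Channel walls: inner faces y +-34.5, 10 mm thick, 10 mm high over the deck, but 25 mm from x -21 to 125. Lever bracket 45 x 22 x 100 mm high at x 10, y -86.
- cell: The aluminium prismatic cell in the fixture's channel, 120 (x) x 65 (y) x 22 mm high, 0.25 to 0.5 kg, lying flat on the deck and free to slide along the channel. Origin: centre of its underside; its x runs along the channel, two small terminals on the +x end. The -x end face is the one to push.
- nest_home (a point): Point on the deck (fixture x 50, y 0, z 30 mm) where the cell's origin lies when the cell is fully home, its +x end against the back stop at fixture x 110; axes as the fixture's.
- lid_hinge (a point): Middle of the lid's hinge line, at fixture x 52, y 47.5, z 59 mm. The hinge line runs along fixture x on the left (+y) wall.
- lid_edge (a point): Middle of the free edge of the lid, on its outer (upper when shut) face, 92 mm from the hinge line. Lid: grey plate 146 (along the hinge) x 92 x 6 mm, a tab 50 mm wide reaching 17 mm past this edge, and at its -x end a small flap 14 mm deep that drops in front of the homed cell, so it cannot shut on a cell more than 6 mm out. Shut, its top is 62 mm above the bench.
- lid (a joint): Lid angle, rad: 0 shut (level over the cell), 1.57 upright, 2.35 fully open (leaning out to the left, +y). It has a stiff friction hinge and stays where it is left; pushed on its outer face it turns about the hinge towards the lever side (-y) and down.
- lever_hinge (a point): Pivot of the lever, at fixture x 10, y -105, z 85 mm; the axis runs along fixture y.
- lever_grip (a point): Middle of the lever's black round grip bar, diameter 22 mm, 88 mm long along fixture y, 120 mm from the pivot, standing out to the right (-y) of the steel arm (this point is 45 mm right of the arm).
- lever (a joint): Lever angle, rad: 0 at rest, arm rising about 50 degrees towards -x; 0.87 at the lower stop, arm level pointing to -x. A spring drives it back to 0; pressing the grip takes about 4 N at first and 9 N at the stop. If let go it snaps back.
- spare_cell: Another cell, same size as the first, lying on the bench to the left of the fixture; not to be moved. Origin: centre of its underside.
- tape_roll: Roll of clear tape lying flat, 84 mm diameter, 24 mm high, left of the fixture; not to be moved. Origin: centre of its underside.
- screwdriver: Screwdriver, 170 mm long, lying on the bench to the right of the lever; not to be moved.
There are look-alikes about, which are no part of the job. Leave any purple look-alike of the cell alone.

How it is judged (in metres and radians):
On the way, in this order (a step that is already met when the one before it is completed fails the run):
1. the cell is pushed home against the back stop (within 4 mm) (x of cell in the frame of nest_home above -0.004 m and distance between cell and nest_home below 0.007 m), for 0.2 s.
2. the lid is shut over the homed cell (all of step 1 and value of joint lid below 0.05 rad), for 0.2 s.
3. with the lid shut, the lever is down at its stop (all of step 2 and value of joint lever above 0.8 rad), for 0.2 s.
4. the lever is back at rest (value of joint lever below 0.06 rad), for 0.2 s.
At the end, for the whole second after the job is handed in: The cell lies still in the nest within 4 mm of fully home, the lid is shut (under 0.05 rad) and the lever is back at rest (under 0.06 rad) (all of step 2 and value of joint lever below 0.06 rad and linear speed of cell below 0.02 m/s); the robot touches nothing.
It fails at once if the lever snaps back (returns faster than 1.5 rad/s) instead of being eased (velocity of joint lever below -1.5 rad/s).
It fails at once if the lid is slammed (closes faster than 6 rad/s) (velocity of joint lid below -6 rad/s).
It fails at once if the spare cell, tape roll or screwdriver is moved more than 20 mm (distance of any of spare_cell, tape_roll, screwdriver from where it was at the start of the episode above 0.02 m).
It also fails if it takes over 64 s, if anything falls off the work surface, if the arm or the gripper's body presses on something with over 40 N, if the wrist force passes 120 N, or if a joint passes its speed limit or range.

## Working session

There is one attempt and no reset: what is moved stays moved. The work goes in short steps, Python scripts to look and compute and a tool call to move; the robot and the scene stay as the last step left them, time stands still between calls to the robot, and variables do not carry over. Pictures are saved under pics/ and viewed, about 8 in all and at most 12, crops included, and the job is handed in when it is done.

Besides the shell and the picture viewer there is one more tool, called after "Request:" as name(argument=value, ...), one argument or row to a line, values as JSON. servo_tool: Moves the arm, as the interface text tells. Its arguments: {"type":"object","properties":{"deltas":{"type":"array"},"grip":{"type":"number"},"newtons":{"type":"number"}},"required":["deltas"]}

```bash
mkdir -p pics; python3 - <<'E'
from workcell import *
import cv2,numpy as np
for n in("side","top"):
    c=read_camera(n);cv2.imwrite(f"pics/{n}0.png",c["pixels"][:,:,::-1]);print(n,c["camera_matrix"].tolist(),c["T"].round(4).tolist())
    np.savez(f"{n}0.npz",**c)
o=get_obs();print(o)
E
```

```text
side [[508.4688741293997, 0.0, 309.91526398663206], [0.0, 508.4688741293997, 196.44424955014392], [0.0, 0.0, 1.0]] [[-0.9955, -0.0677, 0.066, 509.4992], [-0.0919, 0.5276, -0.8445, 833.6707], [0.0224, -0.8468, -0.5314, 640.9867], [0.0, 0.0, 0.0, 1.0]]
top [[434.0319805858405, 0.0, 318.71440882621425], [0.0, 434.0319805858405, 191.1030660920073], [0.0, 0.0, 1.0]] [[-0.0721, -0.9733, 0.2179, 373.2691], [-0.9974, 0.0704, -0.0155, 50.0862], [-0.0002, -0.2185, -0.9758, 1024.241], [0.0, 0.0, 0.0, 1.0]]
{'clock': 0.1, 'q': array([-1.44232813e+00,  1.81435341e-01,  1.60791979e+00, -1.70245218e-05,
        1.35380144e+00, -2.06285787e-01]), 'qvel': array([-0.00028202,  0.00049051, -0.00427535, -0.00060037, -0.00150376,
       -0.00018752]), 'joint_efforts': array([ 6.48517562e-04, -4.45875764e+01, -3.52237308e+01, -2.47781609e-04,
        4.12494584e-03,  2.28002278e-05]), 'tcp_pos': array([ 188.86220959, -542.5679528 ,  230.48620901]), 'eef_rot': array([ 0.11781845, -0.11778718,  0.69777737, -0.6966719 ]), 'contact_force': array([ 0.70200504, -0.01941   ,  0.14676689]), 'torque': array([-0.02422527, -0.02773659, -0.0155072 ]), 'finger_gap': 85.15795968015631}
```

View pics/top0.png

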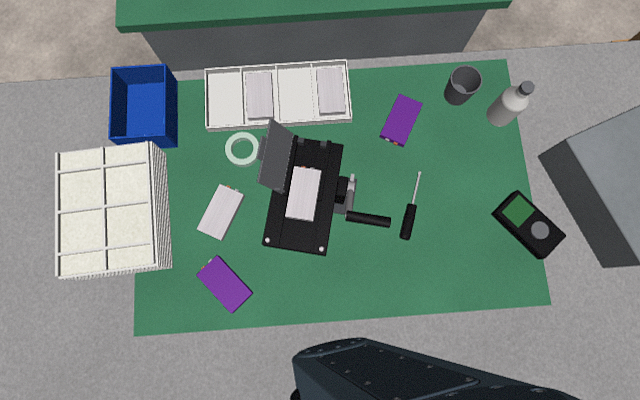

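View pics/side0.png

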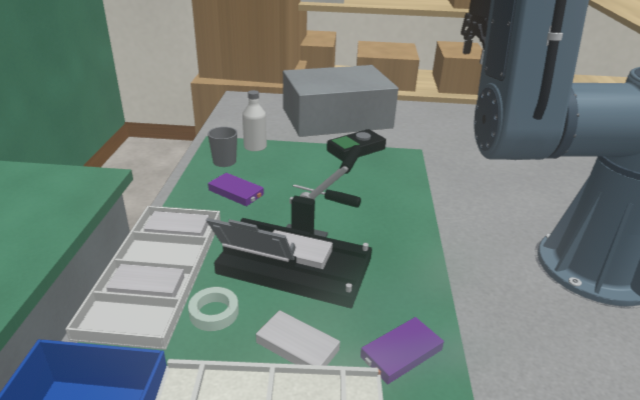

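The top view shows the cell in the fixture at about (303,193), with the lid open at (275,157) and the lever grip at (368,219). The spare cell is at (220,211), the tape at (241,148) and the screwdriver at (411,205). Look-alikes are the purple cells at (224,284) and (401,120) and the tray cells at (258,95) and (331,90). The one in the black fixture's channel is the cell meant. I'll confirm with an enlarged crop.

```bash
cat > h.py <<'E'
import numpy as np,cv2
def ray(c,uv):
    K,T=c["camera_matrix"],c["T"];d=T[:3,:3]@np.linalg.solve(K,[uv[0],uv[1],1.]);return T[:3,3],d
def on_plane(c,uv,z):
    o,d=ray(c,uv);return (o+d*(z-o[2])/d[2])
def cross(c1,a,c2,b):
    o1,d1=ray(c1,a);o2,d2=ray(c2,b);d1/=np.linalg.norm(d1);d2/=np.linalg.norm(d2)
    s=np.linalg.lstsq(np.c_[d1,-d2],o2-o1,rcond=None)[0];p,q=o1+s[0]*d1,o2+s[1]*d2
    return (p+q)/2,np.linalg.norm(p-q)
def proj(c,p):
    q=np.linalg.inv(c["T"])@np.r_[p,1];u=c["camera_matrix"]@q[:3];return u[:2]/u[2]
def load(n): return dict(np.load(n))
E
python3 - <<'E'
from h import *
t=cv2.imread("pics/top0.png")[110:265,225:425];s=cv2.imread("pics/side0.png")[150:305,200:400]
cv2.imwrite("pics/crop0.png",np.vstack([cv2.resize(t,None,fx=3.75,fy=3.75,interpolation=cv2.INTER_CUBIC)]))
cv2.imwrite("pics/crop1.png",cv2.resize(s,None,fx=3.75,fy=3.75,interpolation=cv2.INTER_CUBIC))
E
```

```text
(no output)
```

View pics/crop0.png

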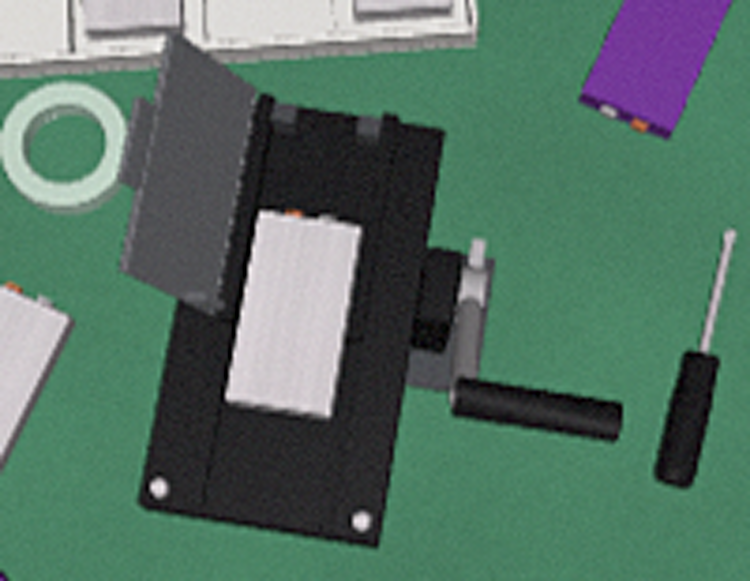

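View pics/crop1.png

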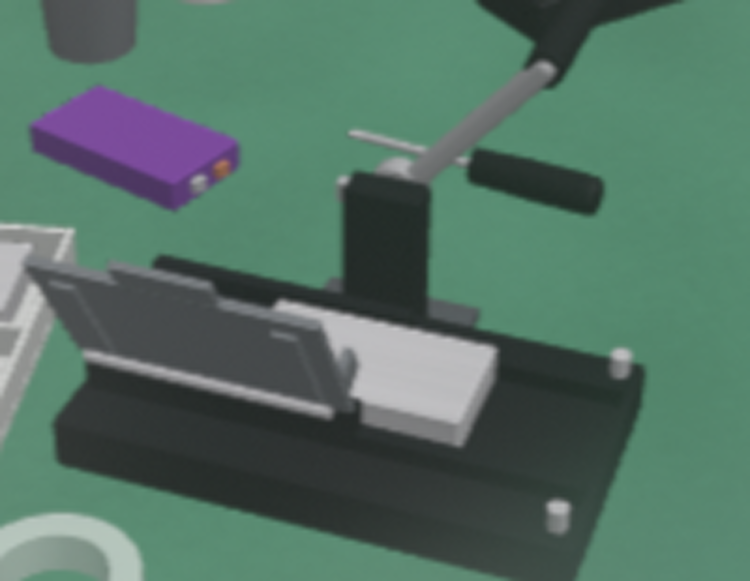

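The crop confirms the aluminium cell: crop (295,310), in the channel with its terminals on the far end. The lid is open past upright and the lever grip is at crop (537,410). Next I'll measure.

```bash
python3 - <<'E'
from h import *
t=load("top0.npz");s=load("side0.npz")
tu=lambda x,y:((x+.5)/3.75-.5+225,(y+.5)/3.75-.5+110)
su=lambda x,y:((x+.5)/3.75-.5+200,(y+.5)/3.75-.5+150)
FL,FR,BR=[on_plane(t,tu(*p),30)[:2] for p in((140,507),(378,547),(443,130))]
print("deck",FL,FR,BR,np.linalg.norm(FL-FR),np.linalg.norm(BR-FR))
a=BR-FR;yaw1=np.arctan2(a[1],a[0]);b=FL-FR;yaw2=np.arctan2(-b[0],b[1]);print("yaw",yaw1,yaw2)
# cell from mask
img=t["pixels"];hsv=cv2.cvtColor(img,cv2.COLOR_RGB2HSV)
m=((hsv[...,1]<40)&(hsv[...,2]>140)).astype(np.uint8);n,l,st,ce=cv2.connectedComponentsWithStats(m)
k=l[190,303];cs,_=cv2.findContours((l==k).astype(np.uint8),cv2.RETR_EXTERNAL,cv2.CHAIN_APPROX_NONE)
pts=np.array([on_plane(t,p[0],52)[:2] for p in cs[0]],np.float32);r=cv2.minAreaRect(pts);print("cell",r)
yaw=yaw1*.65+yaw2*.35
bx=cv2.boxPoints(r);e=max([bx[1]-bx[0],bx[2]-bx[1]],key=np.linalg.norm);yc=np.arctan2(e[1],e[0]);print("yaw cell",yc if abs(yc)<1.5 else yc-np.sign(yc)*np.pi)
for y in(yaw,):
    R=np.array([[np.cos(y),-np.sin(y)],[np.sin(y),np.cos(y)]])
    cand=[FL-R@[-140,75],FR-R@[-140,-75],BR-R@[130,-75]];print("O",cand);O=np.mean(cand,0)
    F=lambda p:np.r_[R.T@(np.array(p)[:2]-O),p[2]] 
    W=lambda x,y,z:np.r_[O+R@[x,y],z]
    print("yaw",y,"O",O,"cell in F",R.T@(np.array(r[0])-O))
    for n,a,b in(("grip mid",(537,410),(536,181)),("lid corner far",(170,33),(28,264)),("lid corner near",(122,270),(322,322)),):
        p,g=cross(t,tu(*a),s,su(*b));print(n,p,"F",F(p),"gap",g)
    print("pred grip top",proj(t,W(10-120*np.cos(.87),-150,85+120*np.sin(.87))),tu(537,410), "side",proj(s,W(10-120*np.cos(.87),-150,85+120*np.sin(.87))),su(536,181))
    for th in(1.9,2.1,2.35):
      print(th,[ (proj(t,W(x,47.5+92*np.cos(np.pi-th)*1-0,59+92*np.sin(th)))-[225,110])*3.75 for x in(125,-21)])
E
```

```text
deck [479.22901731 172.61227095] [444.67763417  29.84467874] [706.21355105 -31.76518733] 146.88901750714334 268.6946434369372
yaw -0.2313515180286707 -0.23744595253467896
cell ((589.9362182617188, 70.96298217773438), (64.06794738769531, 121.22325134277344), 76.81342315673828)
yaw cell -0.23014921
O [array([598.07759814,  67.25566303]), array([598.23155622,  70.41798307]), array([597.09363103,  71.27773118])]
yaw -0.2334845701057736 O [597.80092846  69.65045909] cell in F [-7.95498687 -0.54274048]
grip mid [512.9601549  -68.47769377  75.51579401] F [ -50.58014644 -154.00971482   75.51579401] gap 2.940764655831314
lid corner far [741.26123923 130.19097191 136.04013561] F [125.56047605  92.09007172 136.04013561] gap 0.2443812329646812
lid corner near [600.46835663 163.3318313  140.01224964] F [-19.07990953  91.75658954 140.01224964] gap 0.18819977906459667
pred grip top [370.2997479  219.71540099] (367.83333333333337, 218.96666666666667) side [352.42398159 156.8960327 ] (342.56666666666666, 197.9)
1.9 [array([191.90588634,  29.55192715]), array([144.11790983, 273.2338424 ])]
2.1 [array([164.82440714,  30.26099748]), array([116.52333027, 271.81624167])]
2.35 [array([137.07030314,  34.67699143]), array([ 88.56980802, 272.66156456])]
```

```bash
cat >> h.py <<'E'
from scipy.spatial.transform import Rotation as Ro
YAW=-0.232;O=np.array([597.8,69.7])
def W(x,y,z):
    c,s=np.cos(YAW),np.sin(YAW);return np.array([O[0]+c*x-s*y,O[1]+s*x+c*y,z])
def F(p):
    c,s=np.cos(YAW),np.sin(YAW);d=np.array(p)[:2]-O;return np.array([c*d[0]+s*d[1],-s*d[0]+c*d[1],p[2]])
def state():
    from workcell import get_obs
    o=get_obs();q=o["eef_rot"];R=Ro.from_quat([q[1],q[2],q[3],q[0]]);return o,R
E
python3 - <<'E'
from h import *
o,R=state();M=R.as_matrix();print(M.round(3));print("F tcp",F(o["tcp_pos"]))
c,s=np.cos(YAW),np.sin(YAW)
for sg in(1,-1):
    z=np.array([c,s,0])*sg;y=np.array([0,0,-1.]);G=np.c_[np.cross(y,z),y,z]
    print(sg,"rotvec/0.15",(R.inv()*Ro.from_matrix(G)).as_rotvec()/.15)
    for n,p in(("pre cell",W(-110,0,231)),("lid",W(52,130,231))):
        print(n,p,"in tool axes/40",M.T@(p-o["tcp_pos"])/40, "in goal axes/40",G.T@(p-o["tcp_pos"])/40)
t=load("top0.npz");print("tape F",F(on_plane(t,(241,148),12)),"spare",F(on_plane(t,(220,211),22)),"sd handle",F(on_plane(t,(408,222),10)))
E
```

```text
[[-0.944 -0.     0.329]
 [-0.329  0.002 -0.944]
 [-0.    -1.    -0.002]]
F tcp [-257.20638959 -689.88914733  230.48620901]
1 rotvec/0.15 [ 0.00833613 -6.69358968 -0.00698841]
pre cell [490.74706578  94.9916839  231.        ] in tool axes/40 [-1.23647815e+01  1.02065837e-02 -1.25746853e+01] in goal axes/40 [-1.72472287e+01 -1.28447749e-02  3.68015974e+00]
lid [678.29701351 184.26103533 231.        ] in tool axes/40 [-1.75264717e+01  1.26465655e-02 -1.31420907e+01] in goal axes/40 [-2.04972287e+01 -1.28447749e-02  7.73015974e+00]
-1 rotvec/0.15 [8.16695585e-03 1.42503565e+01 9.74195835e-03]
pre cell [490.74706578  94.9916839  231.        ] in tool axes/40 [-1.23647815e+01  1.02065837e-02 -1.25746853e+01] in goal axes/40 [ 1.72472287e+01 -1.28447749e-02 -3.68015974e+00]
lid [678.29701351 184.26103533 231.        ] in tool axes/40 [-1.75264717e+01  1.26465655e-02 -1.31420907e+01] in goal axes/40 [ 2.04972287e+01 -1.28447749e-02 -7.73015974e+00]
tape F [ 86.07926179 170.31102602  12.        ] spare [-76.44049284 185.90655309  22.        ] sd handle [ -30.03956652 -253.98410132   10.        ]
```

Request:
servo_tool(
  deltas=[
    {"ry": -0.956},
    {"ry": -0.956},
    {"ry": -0.956},
    {"ry": -0.956},
    {"ry": -0.956},
    {"ry": -0.956},
    {"ry": -0.956},
    {"dx": -0.8},
    {"dx": -0.8},
    {"dx": -0.8},
    {"dx": -0.8},
    {"dx": -0.8},
  ],
  grip=0,
  newtons=40,
)

```text
invalid input
```

Request:
servo_tool(
  deltas=[
    {"dx": -0.9, "dz": 0.3},
    {"dx": -0.9, "dz": 0.3},
    {"dx": -0.9, "dz": 0.3},
    {"dx": -0.9, "dz": 0.3},
    {"dx": -0.9, "dz": 0.3},
    {"dx": -0.9, "dz": 0.3},
    {"dx": -0.9, "dz": 0.3},
    {"dx": -0.9, "dz": 0.3},
    {"dx": -0.9, "dz": 0.3},
    {"dx": -0.9, "dz": 0.3},
    {"dx": -0.9, "dz": 0.3},
    {"dx": -0.9, "dz": 0.3},
  ],
)

```text
invalid input
```

```bash
cat > st.py <<'E'
from h import *
import sys
o,R=state();c,s=np.cos(YAW),np.sin(YAW);y=np.array([0,0,-1.]);z=np.array([c,s,0]);G=Ro.from_matrix(np.c_[np.cross(y,z),y,z])
print("t",o["clock"],"F",F(o["tcp_pos"]).round(1),"rot err/.15",((R.inv()*G).as_rotvec()/.15).round(2),"force",o["contact_force"].round(1),"gap",round(o["finger_gap"],1))
E
python3 st.py
```

```text
t 0.1 F [-257.2 -689.9  230.5] rot err/.15 [ 0.01 -6.69 -0.01] force [ 0.7 -0.   0.1] gap 85.2
```

Request:
servo_tool(
  deltas=[
    {"dx": 0, "dy": 0, "dz": 0, "rx": 0, "ry": -0.95, "rz": 0},
    {"dx": 0, "dy": 0, "dz": 0, "rx": 0, "ry": -0.95, "rz": 0},
    {"dx": 0, "dy": 0, "dz": 0, "rx": 0, "ry": -0.95, "rz": 0},
    {"dx": 0, "dy": 0, "dz": 0, "rx": 0, "ry": -0.95, "rz": 0},
    {"dx": 0, "dy": 0, "dz": 0, "rx": 0, "ry": -0.95, "rz": 0},
    {"dx": 0, "dy": 0, "dz": 0, "rx": 0, "ry": -0.95, "rz": 0},
    {"dx": 0, "dy": 0, "dz": 0, "rx": 0, "ry": -0.95, "rz": 0},
  ],
  grip=0,
  newtons=40,
)

```text
clock: 0.98
tcp_pos: [188.9, -542.7, 230.7]
eef_rot: [0.438, -0.438, 0.555, -0.555]
contact_force: [0.4, -0.5, -0.9]
finger_gap: -0.1
```

Request:
servo_tool(
  deltas=[
    {"dx": -0.9, "dy": 0, "dz": 0.2, "rx": 0, "ry": 0, "rz": 0},
    {"dx": -0.9, "dy": 0, "dz": 0.2, "rx": 0, "ry": 0, "rz": 0},
    {"dx": -0.9, "dy": 0, "dz": 0.2, "rx": 0, "ry": 0, "rz": 0},
    {"dx": -0.9, "dy": 0, "dz": 0.2, "rx": 0, "ry": 0, "rz": 0},
    {"dx": -0.9, "dy": 0, "dz": 0.2, "rx": 0, "ry": 0, "rz": 0},
    {"dx": -0.9, "dy": 0, "dz": 0.2, "rx": 0, "ry": 0, "rz": 0},
    {"dx": -0.9, "dy": 0, "dz": 0.2, "rx": 0, "ry": 0, "rz": 0},
    {"dx": -0.9, "dy": 0, "dz": 0.2, "rx": 0, "ry": 0, "rz": 0},
    {"dx": -0.9, "dy": 0, "dz": 0.2, "rx": 0, "ry": 0, "rz": 0},
    {"dx": -0.9, "dy": 0, "dz": 0.2, "rx": 0, "ry": 0, "rz": 0},
    {"dx": -0.9, "dy": 0, "dz": 0.2, "rx": 0, "ry": 0, "rz": 0},
    {"dx": -0.9, "dy": 0, "dz": 0.2, "rx": 0, "ry": 0, "rz": 0},
  ],
)

```text
clock: 2.48
tcp_pos: [384.5, -144.7, 231.1]
eef_rot: [0.437, -0.437, 0.556, -0.556]
contact_force: [0.8, -0.9, -0.1]
finger_gap: 0.1
```

```bash
cat > st.py <<'E'
from h import *
import sys
o,R=state();c,s=np.cos(YAW),np.sin(YAW);y=np.array([0,0,-1.]);z=np.array([c,s,0]);G=Ro.from_matrix(np.c_[np.cross(y,z),y,z])
print("t",o["clock"],"F",F(o["tcp_pos"]).round(1),"rot err/.15",((R.inv()*G).as_rotvec()/.15).round(2),"force",o["contact_force"].round(1),"gap",round(o["finger_gap"],1))
E
python3 st.py
```

```text
t 2.475 F [-158.3 -257.7  231.1] rot err/.15 [ 0.   -0.04 -0.  ] force [ 0.8 -0.9 -0.1] gap 0.1
```

Request:
servo_tool(
  deltas=[
    {"dx": -0.92, "dy": 0, "dz": 0.17, "rx": 0, "ry": -0.04, "rz": 0},
    {"dx": -0.92, "dy": 0, "dz": 0.17, "rx": 0, "ry": 0, "rz": 0},
    {"dx": -0.92, "dy": 0, "dz": 0.17, "rx": 0, "ry": 0, "rz": 0},
    {"dx": -0.92, "dy": 0, "dz": 0.17, "rx": 0, "ry": 0, "rz": 0},
    {"dx": -0.92, "dy": 0, "dz": 0.17, "rx": 0, "ry": 0, "rz": 0},
    {"dx": -0.92, "dy": 0, "dz": 0.17, "rx": 0, "ry": 0, "rz": 0},
    {"dx": -0.92, "dy": 0, "dz": 0.17, "rx": 0, "ry": 0, "rz": 0},
    {"dx": 0, "dy": 0.9, "dz": 0, "rx": 0, "ry": 0, "rz": 0},
    {"dx": 0, "dy": 0.9, "dz": 0, "rx": 0, "ry": 0, "rz": 0},
    {"dx": 0, "dy": 0.9, "dz": 0, "rx": 0, "ry": 0, "rz": 0},
    {"dx": 0, "dy": 0.9, "dz": 0, "rx": 0, "ry": 0, "rz": 0},
    {"dx": 0, "dy": 0.9, "dz": 0, "rx": 0, "ry": 0, "rz": 0},
  ],
)

```text
clock: 3.98
tcp_pos: [489.8, 93.7, 49.9]
eef_rot: [0.439, -0.439, 0.555, -0.554]
contact_force: [0.5, -0.2, 0.3]
finger_gap: -0.1
```

```bash
python3 st.py
```

```text
t 3.975 F [-110.6   -1.5   49.9] rot err/.15 [ 0. -0.  0.] force [ 0.5 -0.2  0.3] gap -0.1
```

Request:
servo_tool(
  deltas=[
    {"dx": 0, "dy": 0.23, "dz": 0, "rx": 0, "ry": 0, "rz": 0},
    {"dx": 0, "dy": 0, "dz": 0.2, "rx": 0, "ry": 0, "rz": 0},
    {"dx": 0, "dy": 0, "dz": 0.2, "rx": 0, "ry": 0, "rz": 0},
    {"dx": 0, "dy": 0, "dz": 0.2, "rx": 0, "ry": 0, "rz": 0},
    {"dx": 0, "dy": 0, "dz": 0.2, "rx": 0, "ry": 0, "rz": 0},
    {"dx": 0, "dy": 0, "dz": 0.2, "rx": 0, "ry": 0, "rz": 0},
    {"dx": 0, "dy": 0, "dz": 0.2, "rx": 0, "ry": 0, "rz": 0},
    {"dx": 0, "dy": 0, "dz": 0.2, "rx": 0, "ry": 0, "rz": 0},
    {"dx": 0, "dy": 0, "dz": 0.2, "rx": 0, "ry": 0, "rz": 0},
  ],
)

```text
clock: 5.1
tcp_pos: [552.4, 79.1, 42.8]
eef_rot: [0.438, -0.439, 0.555, -0.554]
contact_force: [-6.0, 0.6, 8.4]
finger_gap: -0.1
```

```bash
python3 st.py; python3 - <<'E'
from workcell import *
from h import *
c=read_camera("top");s=read_camera("side")
a=cv2.resize(c["pixels"][110:265,225:425,::-1],None,fx=2.5,fy=2.5,interpolation=2);b=cv2.resize(s["pixels"][110:305,200:400,::-1],None,fx=1.5,fy=1.5)
p=np.zeros((400,800,3),np.uint8);p[:a.shape[0],:500]=a;p[:292,500:]=b[:292];cv2.imwrite("pics/p2.png",p)
E
```

```text
t 5.1 F [-46.3  -1.3  42.8] rot err/.15 [ 0.01 -0.   -0.  ] force [-6.   0.6  8.4] gap -0.1
```

View pics/p2.png

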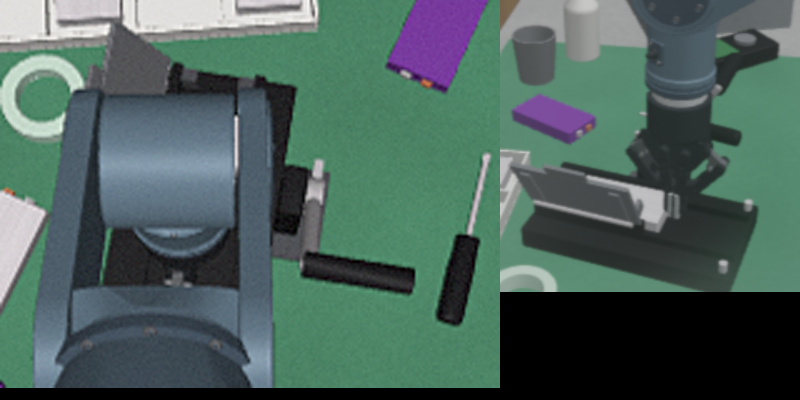

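Fingers are against the cell's end face and pushing at about 6 N. I'll go on gently.

Request:
servo_tool(
  deltas=[
    {"dx": 0, "dy": -0.04, "dz": 0.15, "rx": 0, "ry": 0, "rz": 0},
    {"dx": 0, "dy": 0, "dz": 0.15, "rx": 0, "ry": 0, "rz": 0},
    {"dx": 0, "dy": 0, "dz": 0.1, "rx": 0, "ry": 0, "rz": 0},
  ],
)

```text
clock: 5.58
tcp_pos: [568.3, 75.1, 43.5]
eef_rot: [0.439, -0.439, 0.555, -0.555]
contact_force: [-1.6, 0.3, -0.3]
finger_gap: 0.1
```

```bash
python3 st.py
```

```text
t 5.575 F [-29.9  -1.6  43.5] rot err/.15 [ 0. -0.  0.] force [-1.6  0.3 -0.3] gap 0.1
```

Request:
servo_tool(
  deltas=[
    {"dx": 0, "dy": 0, "dz": 0.08, "rx": 0, "ry": 0, "rz": 0},
    {"dx": 0, "dy": 0, "dz": 0.08, "rx": 0, "ry": 0, "rz": 0},
  ],
)

```text
clock: 5.82
tcp_pos: [574.3, 73.7, 43.6]
eef_rot: [0.439, -0.439, 0.555, -0.555]
contact_force: [-2.4, 0.4, 0.6]
finger_gap: -0.1
```

```bash
python3 st.py
```

```text
t 5.825 F [-23.8  -1.5  43.6] rot err/.15 [ 0. -0.  0.] force [-2.4  0.4  0.6] gap -0.1
```

Request:
servo_tool(
  deltas=[
    {"dx": 0, "dy": 0, "dz": 0.06, "rx": 0, "ry": 0, "rz": 0},
    {"dx": 0, "dy": 0, "dz": 0.06, "rx": 0, "ry": 0, "rz": 0},
    {"dx": 0, "dy": 0, "dz": 0, "rx": 0, "ry": 0, "rz": 0},
  ],
)

```text
clock: 6.2
tcp_pos: [578.1, 72.8, 43.5]
eef_rot: [0.438, -0.439, 0.555, -0.554]
contact_force: [-4.5, 1.3, 2.0]
finger_gap: -0.1
```

```bash
python3 st.py
```

```text
t 6.2 F [-19.9  -1.5  43.5] rot err/.15 [ 0.01 -0.    0.  ] force [-4.5  1.3  2. ] gap -0.1
```

Request:
servo_tool(
  deltas=[
    {"dx": 0, "dy": 0, "dz": 0.06, "rx": 0, "ry": 0, "rz": 0},
    {"dx": 0, "dy": 0, "dz": 0, "rx": 0, "ry": 0, "rz": 0},
    {"dx": 0, "dy": 0, "dz": 0, "rx": 0, "ry": 0, "rz": 0},
  ],
)

```text
clock: 6.58
tcp_pos: [578.5, 72.8, 43.3]
eef_rot: [0.437, -0.44, 0.556, -0.553]
contact_force: [-11.9, 2.5, 7.3]
finger_gap: 0.0
```

```bash
python3 st.py
```

```text
t 6.575 F [-19.5  -1.4  43.3] rot err/.15 [0.04 0.   0.  ] force [-11.9   2.5   7.3] gap 0.0
```

The force rises without motion, so the cell is at the stop (finger half-thickness of about 9.5 mm agrees with the face at x -10). I'll back off and move to the lid's outer side.

Request:
servo_tool(
  deltas=[
    {"dx": 0, "dy": 0, "dz": -0.4, "rx": 0, "ry": 0, "rz": 0},
    {"dx": 0, "dy": 0, "dz": -0.6, "rx": 0, "ry": 0, "rz": 0},
    {"dx": 0, "dy": -0.8, "dz": 0, "rx": 0, "ry": 0, "rz": 0},
    {"dx": 0, "dy": -1, "dz": 0, "rx": 0, "ry": 0, "rz": 0},
    {"dx": 0, "dy": -1, "dz": 0, "rx": 0, "ry": 0, "rz": 0},
    {"dx": 0, "dy": -1, "dz": 0, "rx": 0, "ry": 0, "rz": 0},
    {"dx": 0, "dy": -0.9, "dz": 0, "rx": 0, "ry": 0, "rz": 0},
    {"dx": -0.9, "dy": 0, "dz": 0.7, "rx": 0, "ry": 0, "rz": 0},
    {"dx": -0.9, "dy": 0, "dz": 0.7, "rx": 0, "ry": 0, "rz": 0},
    {"dx": -0.9, "dy": 0, "dz": 0.7, "rx": 0, "ry": 0, "rz": 0},
    {"dx": -0.9, "dy": 0, "dz": 0.7, "rx": 0, "ry": 0, "rz": 0},
    {"dx": 0, "dy": 0, "dz": 0, "rx": 0, "ry": 0, "rz": 0},
  ],
)

```text
clock: 8.07
tcp_pos: [686.2, 197.3, 230.3]
eef_rot: [-0.439, 0.439, -0.554, 0.554]
contact_force: [-0.9, -1.0, 0.0]
finger_gap: -0.0
```

```bash
python3 st.py; python3 - <<'E'
from workcell import *
from h import *
c=read_camera("top");s=read_camera("side")
a=cv2.resize(c["pixels"][110:265,225:425,::-1],None,fx=2.,fy=2.,interpolation=2);b=cv2.resize(s["pixels"][110:305,200:400,::-1],None,fx=2,fy=2,interpolation=2)
p=np.zeros((390,800,3),np.uint8);p[:a.shape[0],:400]=a;p[:,400:]=b;cv2.imwrite("pics/p3.png",p)
E
```

```text
t 8.075 F [ 56.6 144.5 230.3] rot err/.15 [-0.    0.01 -0.  ] force [-0.9 -1.   0. ] gap -0.0
```

View pics/p3.png

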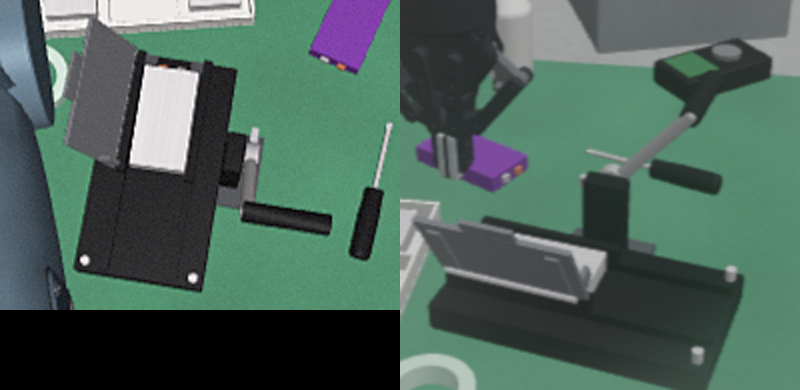

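Request:
servo_tool(
  deltas=[
    {"dx": 0, "dy": 0.9, "dz": 0, "rx": 0, "ry": 0, "rz": 0},
    {"dx": 0, "dy": 0.9, "dz": 0, "rx": 0, "ry": 0, "rz": 0},
    {"dx": 0, "dy": 0.85, "dz": 0, "rx": 0, "ry": 0, "rz": 0},
    {"dx": 0.4, "dy": 0, "dz": 0, "rx": 0, "ry": 0, "rz": 0},
    {"dx": 0.4, "dy": 0, "dz": 0, "rx": 0, "ry": 0, "rz": 0},
    {"dx": 0.3, "dy": 0, "dz": 0, "rx": 0, "ry": 0, "rz": 0},
    {"dx": 0.3, "dy": 0, "dz": 0, "rx": 0, "ry": 0, "rz": 0},
    {"dx": 0.3, "dy": 0, "dz": 0, "rx": 0, "ry": 0, "rz": 0},
  ],
)

```text
clock: 9.18
tcp_pos: [669.8, 129.0, 128.1]
eef_rot: [-0.44, 0.438, -0.554, 0.555]
contact_force: [-3.1, 4.3, 13.6]
finger_gap: 0.0
```

```bash
python3 st.py; python3 - <<'E'
from workcell import *
from h import *
c=read_camera("top");hsv=cv2.cvtColor(c["pixels"],cv2.COLOR_RGB2HSV)
m=((hsv[...,1]<40)&(hsv[...,2]>140)).astype(np.uint8);n,l,st,ce=cv2.connectedComponentsWithStats(m);k=l[183,307]
cs,_=cv2.findContours((l==k).astype(np.uint8),0,1);P=np.array([F(on_plane(c,p[0],52)) for p in cs[0]]);print(k,P.min(0),P.max(0))
E
```

```text
t 9.175 F [ 56.4  74.2 128.1] rot err/.15 [-0.02 -0.   -0.01] force [-3.1  4.3 13.6] gap 0.0
11 [-10.11932986 -32.31171291  52.        ] [111.59344977  33.07979841  52.        ]
```

The cell spans fixture x -10 to 111, so it is home. The lid is being pushed up.

Request:
servo_tool(
  deltas=[
    {"dx": 0.25, "dy": 0, "dz": 0, "rx": 0, "ry": 0, "rz": 0},
    {"dx": 0.2, "dy": 0, "dz": 0, "rx": 0, "ry": 0, "rz": 0},
    {"dx": 0.2, "dy": 0, "dz": 0, "rx": 0, "ry": 0, "rz": 0},
    {"dx": 0.3, "dy": 0, "dz": 0, "rx": 0, "ry": 0, "rz": 0},
    {"dx": 0.3, "dy": 0.1, "dz": 0, "rx": 0, "ry": 0, "rz": 0},
    {"dx": 0, "dy": 0, "dz": 0, "rx": 0, "ry": 0, "rz": 0},
  ],
)

```text
clock: 9.98
tcp_pos: [656.4, 79.2, 120.6]
eef_rot: [0.437, -0.439, 0.555, -0.555]
contact_force: [-0.3, 0.6, 0.2]
finger_gap: -0.2
```

```bash
python3 st.py; python3 - <<'E'
from workcell import *
from h import *
s=read_camera("side")
cv2.imwrite("pics/p4.png",cv2.resize(s["pixels"][110:305,180:400,::-1],None,fx=2,fy=2,interpolation=2))
E
```

```text
t 9.975 F [ 54.8  22.7 120.6] rot err/.15 [ 0.01 -0.01  0.01] force [-0.3  0.6  0.2] gap -0.2
```

View pics/p4.png

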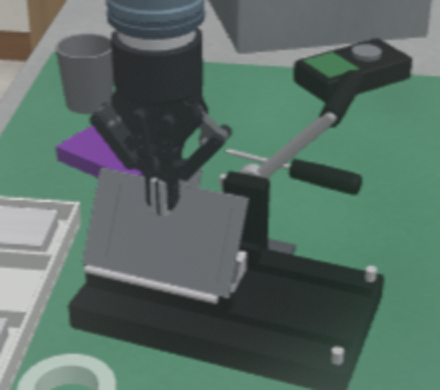

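The lid is past upright with the fingers on its outer face (about (160,195)). I'll carry on down the arc.

Request:
servo_tool(
  deltas=[
    {"dx": 0.28, "dy": 0.21, "dz": 0, "rx": 0, "ry": 0, "rz": 0},
    {"dx": 0.24, "dy": 0.25, "dz": 0, "rx": 0, "ry": 0, "rz": 0},
    {"dx": 0.19, "dy": 0.3, "dz": 0, "rx": 0, "ry": 0, "rz": 0},
    {"dx": 0.11, "dy": 0.32, "dz": 0, "rx": 0, "ry": 0, "rz": 0},
    {"dx": 0.03, "dy": 0.15, "dz": 0, "rx": 0, "ry": 0, "rz": 0},
    {"dx": 0, "dy": 0.15, "dz": 0, "rx": 0, "ry": 0, "rz": 0},
    {"dx": 0, "dy": 0, "dz": 0, "rx": 0, "ry": 0, "rz": 0},
  ],
)

```text
clock: 10.9
tcp_pos: [649.0, 48.0, 65.7]
eef_rot: [0.438, -0.439, 0.555, -0.554]
contact_force: [-0.2, -1.2, 0.3]
finger_gap: 0.0
```

```bash
python3 st.py
```

```text
t 10.9 F [54.8 -9.3 65.7] rot err/.15 [ 0.01 -0.   -0.  ] force [-0.2 -1.2  0.3] gap 0.0
```

Request:
servo_tool(
  deltas=[
    {"dx": 0, "dy": 0.08, "dz": 0, "rx": 0, "ry": 0, "rz": 0},
    {"dx": 0, "dy": 0.05, "dz": 0, "rx": 0, "ry": 0, "rz": 0},
    {"dx": 0, "dy": 0, "dz": 0, "rx": 0, "ry": 0, "rz": 0},
  ],
)

```text
clock: 11.28
tcp_pos: [649.8, 47.8, 62.1]
eef_rot: [-0.439, 0.439, -0.554, 0.555]
contact_force: [-0.5, -0.3, 6.0]
finger_gap: -0.0
```

```bash
python3 st.py
```

```text
t 11.275 F [55.6 -9.3 62.1] rot err/.15 [-0. -0. -0.] force [-0.5 -0.3  6. ] gap -0.0
```

Request:
servo_tool(
  deltas=[
    {"dx": 0, "dy": 0.05, "dz": 0, "rx": 0, "ry": 0, "rz": 0},
    {"dx": 0, "dy": 0, "dz": 0, "rx": 0, "ry": 0, "rz": 0},
    {"dx": 0, "dy": 0, "dz": 0, "rx": 0, "ry": 0, "rz": 0},
  ],
)

```text
clock: 11.65
tcp_pos: [649.9, 47.8, 61.9]
eef_rot: [-0.439, 0.439, -0.554, 0.555]
contact_force: [-7.7, 0.5, 16.9]
finger_gap: -0.3
```

```bash
python3 st.py
```

```text
t 11.65 F [55.7 -9.3 61.9] rot err/.15 [-0.01 -0.    0.  ] force [-7.7  0.5 16.9] gap -0.3
```

The lid is hard down at 61.9 mm, which is its shut height. I'll rise and move over the lever grip.

Request:
servo_tool(
  deltas=[
    {"dx": 0, "dy": -0.5, "dz": 0, "rx": 0, "ry": 0, "rz": 0},
    {"dx": 0, "dy": -1, "dz": 0, "rx": 0, "ry": 0, "rz": 0},
    {"dx": 0, "dy": -1, "dz": 0, "rx": 0, "ry": 0, "rz": 0},
    {"dx": 0, "dy": -1, "dz": 0, "rx": 0, "ry": 0, "rz": 0},
    {"dx": 0, "dy": -1, "dz": 0, "rx": 0, "ry": 0, "rz": 0},
    {"dx": 0.7, "dy": 0, "dz": -0.6, "rx": 0, "ry": 0, "rz": 0},
    {"dx": 0.7, "dy": 0, "dz": -0.6, "rx": 0, "ry": 0, "rz": 0},
    {"dx": 0.7, "dy": 0, "dz": -0.6, "rx": 0, "ry": 0, "rz": 0},
    {"dx": 0.7, "dy": 0, "dz": -0.6, "rx": 0, "ry": 0, "rz": 0},
    {"dx": 0.7, "dy": 0, "dz": -0.65, "rx": 0, "ry": 0, "rz": 0},
    {"dx": 0, "dy": 0, "dz": 0, "rx": 0, "ry": 0, "rz": 0},
  ],
)

```text
clock: 13.02
tcp_pos: [497.3, -61.4, 240.0]
eef_rot: [-0.438, 0.438, -0.555, 0.555]
contact_force: [0.7, -0.3, -0.6]
finger_gap: -0.1
```

Request:
servo_tool(
  deltas=[
    {"dx": 0, "dy": 0, "dz": 0, "rx": 0, "ry": 0, "rz": 0},
    {"dx": 0, "dy": 0, "dz": 0, "rx": 0, "ry": 0, "rz": 0},
    {"dx": 0, "dy": 0, "dz": 0, "rx": 0, "ry": 0, "rz": 0},
    {"dx": 0, "dy": 0, "dz": 0, "rx": 0, "ry": 0, "rz": 0},
  ],
  grip=65,
)

```text
clock: 13.52
tcp_pos: [498.7, -60.1, 239.1]
eef_rot: [0.439, -0.439, 0.555, -0.554]
contact_force: [-0.2, 0.4, 0.1]
finger_gap: 65.1
```

```bash
python3 st.py; python3 - <<'E'
from workcell import *
from h import *
c=read_camera("top");s=read_camera("side")
a=cv2.resize(c["pixels"][110:265,225:425,::-1],None,fx=2.,fy=2.,interpolation=2);b=cv2.resize(s["pixels"][110:305,200:400,::-1],None,fx=2,fy=2,interpolation=2)
p=np.zeros((390,800,3),np.uint8);p[:a.shape[0],:400]=a;p[:,400:]=b;cv2.imwrite("pics/p5.png",p)
print("expected grip side px in crop",[(proj(s,W(10-120*np.cos(.87),y,177))-[200,110])*2+[400,0] for y in(-106,-150,-194)])
E
```

```text
t 13.525 F [ -66.6 -149.1  239.1] rot err/.15 [ 0.  0. -0.] force [-0.2  0.4  0.1] gap 65.1
expected grip side px in crop [array([693.04197462, 113.62938803]), array([704.67322851,  93.48023092]), array([715.50798362,  74.71087166])]
```

View pics/p5.png

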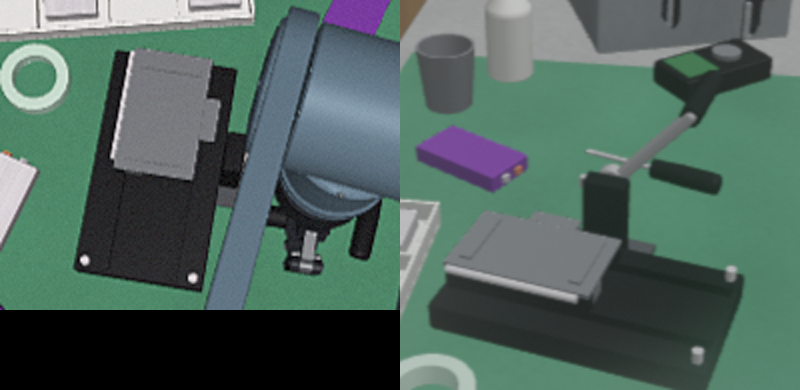

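The lid is shut and flat, and the bar lies where predicted. I'll descend around the bar and grip it.

Request:
servo_tool(
  deltas=[
    {"dx": 0, "dy": 0.5, "dz": 0, "rx": 0, "ry": 0, "rz": 0},
    {"dx": 0, "dy": 0.5, "dz": 0, "rx": 0, "ry": 0, "rz": 0},
    {"dx": 0, "dy": 0.5, "dz": 0, "rx": 0, "ry": 0, "rz": 0},
    {"dx": 0, "dy": 0.55, "dz": 0, "rx": 0, "ry": 0, "rz": 0},
    {"dx": 0, "dy": 0, "dz": 0, "rx": 0, "ry": 0, "rz": 0},
  ],
)

```text
clock: 14.25
tcp_pos: [497.1, -59.9, 155.6]
eef_rot: [0.438, -0.439, 0.556, -0.553]
contact_force: [-0.2, -0.5, -0.0]
finger_gap: 64.9
```

Request:
servo_tool(
  deltas=[
    {"dx": 0, "dy": 0, "dz": 0, "rx": 0, "ry": 0, "rz": 0},
    {"dx": 0, "dy": 0, "dz": 0, "rx": 0, "ry": 0, "rz": 0},
    {"dx": 0, "dy": 0, "dz": 0, "rx": 0, "ry": 0, "rz": 0},
    {"dx": 0, "dy": 0, "dz": 0, "rx": 0, "ry": 0, "rz": 0},
  ],
  grip=10,
  newtons=40,
)

```text
clock: 14.75
tcp_pos: [499.4, -60.8, 158.4]
eef_rot: [-0.439, 0.438, -0.554, 0.555]
contact_force: [0.6, 0.0, 5.2]
finger_gap: 20.7
```

```bash
python3 st.py
```

```text
t 14.75 F [ -65.7 -149.6  158.4] rot err/.15 [-0.02 -0.    0.  ] force [0.6 0.  5.2] gap 20.7
```

Bar gripped (gap about 21). I'll pull down along the arc, about 0.1 rad a row.

Request:
servo_tool(
  deltas=[
    {"dx": 0, "dy": 0.18, "dz": -0.19, "rx": 0, "ry": 0, "rz": 0},
    {"dx": 0, "dy": 0.18, "dz": -0.17, "rx": 0, "ry": 0, "rz": 0},
    {"dx": 0, "dy": 0.24, "dz": -0.18, "rx": 0, "ry": 0, "rz": 0},
    {"dx": 0, "dy": 0.255, "dz": -0.16, "rx": 0, "ry": 0, "rz": 0},
    {"dx": 0, "dy": 0.27, "dz": -0.13, "rx": 0, "ry": 0, "rz": 0},
    {"dx": 0, "dy": 0.28, "dz": -0.1, "rx": 0, "ry": 0, "rz": 0},
  ],
)

```text
clock: 15.5
tcp_pos: [465.7, -52.7, 103.2]
eef_rot: [-0.44, 0.437, -0.552, 0.557]
contact_force: [6.0, 0.6, 7.2]
finger_gap: 21.0
```

```bash
python3 st.py
```

```text
t 15.5 F [-100.4 -149.5  103.2] rot err/.15 [-0.06 -0.01  0.  ] force [6.  0.6 7.2] gap 21.0
```

Request:
servo_tool(
  deltas=[
    {"dx": 0, "dy": 0.29, "dz": -0.07, "rx": 0, "ry": 0, "rz": 0},
    {"dx": 0, "dy": 0.3, "dz": -0.05, "rx": 0, "ry": 0, "rz": 0},
    {"dx": 0, "dy": 0.25, "dz": -0.015, "rx": 0, "ry": 0, "rz": 0},
    {"dx": 0, "dy": 0, "dz": 0, "rx": 0, "ry": 0, "rz": 0},
  ],
)

```text
clock: 16.0
tcp_pos: [458.9, -51.0, 68.7]
eef_rot: [-0.439, 0.438, -0.554, 0.556]
contact_force: [0.8, 0.6, 9.8]
finger_gap: 20.8
```

```bash
python3 st.py
```

```text
t 16.0 F [-107.5 -149.4   68.7] rot err/.15 [-0.03 -0.01 -0.  ] force [0.8 0.6 9.8] gap 20.8
```

Request:
servo_tool(
  deltas=[
    {"dx": 0, "dy": 0.06, "dz": 0, "rx": 0, "ry": 0, "rz": 0},
    {"dx": 0, "dy": 0.06, "dz": 0, "rx": 0, "ry": 0, "rz": 0},
    {"dx": 0, "dy": 0.04, "dz": 0, "rx": 0, "ry": 0, "rz": 0},
    {"dx": 0, "dy": 0, "dz": 0, "rx": 0, "ry": 0, "rz": 0},
    {"dx": 0, "dy": 0, "dz": 0, "rx": 0, "ry": 0, "rz": 0},
  ],
)

```text
clock: 16.62
tcp_pos: [458.5, -50.9, 62.5]
eef_rot: [-0.439, 0.438, -0.554, 0.556]
contact_force: [-0.2, 2.1, 9.9]
finger_gap: 20.8
```

```bash
python3 st.py
```

```text
t 16.625 F [-107.8 -149.4   62.5] rot err/.15 [-0.02 -0.   -0.  ] force [-0.2  2.1  9.9] gap 20.8
```

Request:
servo_tool(
  deltas=[
    {"dx": 0, "dy": 0.06, "dz": 0, "rx": 0, "ry": 0, "rz": 0},
    {"dx": 0, "dy": 0.04, "dz": 0, "rx": 0, "ry": 0, "rz": 0},
    {"dx": 0, "dy": 0, "dz": 0, "rx": 0, "ry": 0, "rz": 0},
    {"dx": 0, "dy": 0, "dz": 0, "rx": 0, "ry": 0, "rz": 0},
  ],
)

```text
clock: 17.12
tcp_pos: [458.5, -50.9, 58.6]
eef_rot: [-0.439, 0.438, -0.554, 0.555]
contact_force: [-1.4, 1.5, 11.7]
finger_gap: 20.9
```

```bash
python3 st.py; python3 - <<'E'
from workcell import *
from h import *
s=read_camera("side")
cv2.imwrite("pics/p6.png",cv2.resize(s["pixels"][110:285,260:400,::-1],None,fx=3,fy=3,interpolation=2))
for z in(85,177):
  x=10-(120 if z==85 else 77);print(z,[(proj(s,W(x,y,z))-[260,110])*3 for y in(-106,-150,-194)])
print("pivot",(proj(s,W(10,-105,85))-[260,110])*3)
E
```

```text
t 17.125 F [-107.9 -149.4   58.6] rot err/.15 [-0.02 -0.    0.  ] force [-1.4  1.5 11.7] gap 20.9
85 [array([313.68482307, 304.34321443]), array([328.64686043, 270.64705554]), array([342.62042452, 239.1770475 ])]
177 [array([258.98423649, 170.34097612]), array([276.44992571, 140.12385344]), array([292.71969182, 111.9757791 ])]
pivot [140.61572356 270.61234373]
```

View pics/p6.png

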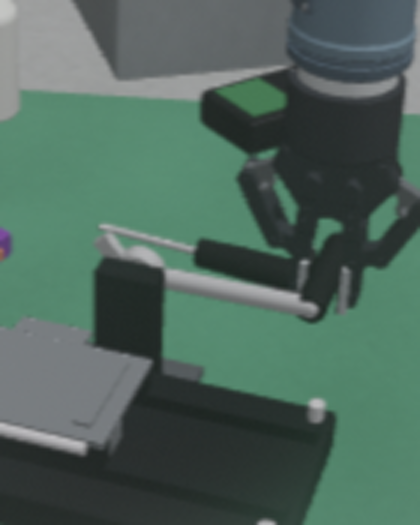

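The arm is level in the picture (end at (313,310), predicted (314,304)), but the pads seem to have slid about 7 mm down the bar. I'll tighten the grip, press again to confirm the stop, then ease up.

Request:
servo_tool(
  deltas=[
    {"dx": 0, "dy": 0, "dz": 0, "rx": 0, "ry": 0, "rz": 0},
    {"dx": 0, "dy": 0, "dz": 0, "rx": 0, "ry": 0, "rz": 0},
    {"dx": 0, "dy": 0.06, "dz": 0, "rx": 0, "ry": 0, "rz": 0},
    {"dx": 0, "dy": 0, "dz": 0, "rx": 0, "ry": 0, "rz": 0},
    {"dx": 0, "dy": 0, "dz": 0, "rx": 0, "ry": 0, "rz": 0},
  ],
  newtons=110,
)

```text
clock: 17.8
tcp_pos: [458.5, -51.0, 57.5]
eef_rot: [-0.439, 0.438, -0.554, 0.555]
contact_force: [-8.5, 4.1, 27.7]
finger_gap: 19.2
```

```bash
python3 st.py
```

```text
t 17.8 F [-107.8 -149.4   57.5] rot err/.15 [-0.02 -0.    0.  ] force [-8.5  4.1 27.7] gap 19.2
```

Force rose to 28 N with no travel, so the lever is at its stop. Easing up at about 0.4 rad/s.

Request:
servo_tool(
  deltas=[
    {"dx": 0, "dy": -0.15, "dz": 0, "rx": 0, "ry": 0, "rz": 0},
    {"dx": 0, "dy": -0.15, "dz": 0.01, "rx": 0, "ry": 0, "rz": 0},
    {"dx": 0, "dy": -0.15, "dz": 0.02, "rx": 0, "ry": 0, "rz": 0},
    {"dx": 0, "dy": -0.15, "dz": 0.03, "rx": 0, "ry": 0, "rz": 0},
    {"dx": 0, "dy": -0.145, "dz": 0.03, "rx": 0, "ry": 0, "rz": 0},
    {"dx": 0, "dy": -0.145, "dz": 0.04, "rx": 0, "ry": 0, "rz": 0},
    {"dx": 0, "dy": -0.14, "dz": 0.05, "rx": 0, "ry": 0, "rz": 0},
    {"dx": 0, "dy": -0.14, "dz": 0.055, "rx": 0, "ry": 0, "rz": 0},
  ],
)

```text
clock: 18.8
tcp_pos: [465.0, -52.5, 101.5]
eef_rot: [0.438, -0.439, 0.555, -0.554]
contact_force: [-2.4, 0.1, 2.5]
finger_gap: 19.5
```

```bash
python3 st.py
```

```text
t 18.8 F [-101.2 -149.4  101.5] rot err/.15 [ 0.02 -0.    0.  ] force [-2.4  0.1  2.5] gap 19.5
```

Request:
servo_tool(
  deltas=[
    {"dx": 0, "dy": -0.138, "dz": 0.06, "rx": 0, "ry": 0, "rz": 0},
    {"dx": 0, "dy": -0.135, "dz": 0.065, "rx": 0, "ry": 0, "rz": 0},
    {"dx": 0, "dy": -0.13, "dz": 0.07, "rx": 0, "ry": 0, "rz": 0},
    {"dx": 0, "dy": -0.13, "dz": 0.08, "rx": 0, "ry": 0, "rz": 0},
    {"dx": 0, "dy": -0.125, "dz": 0.085, "rx": 0, "ry": 0, "rz": 0},
    {"dx": 0, "dy": -0.12, "dz": 0.09, "rx": 0, "ry": 0, "rz": 0},
    {"dx": 0, "dy": -0.115, "dz": 0.1, "rx": 0, "ry": 0, "rz": 0},
    {"dx": 0, "dy": -0.11, "dz": 0.1, "rx": 0, "ry": 0, "rz": 0},
    {"dx": 0, "dy": 0, "dz": 0, "rx": 0, "ry": 0, "rz": 0},
  ],
)

```text
clock: 19.92
tcp_pos: [485.1, -57.3, 141.3]
eef_rot: [0.435, -0.443, 0.559, -0.55]
contact_force: [-29.3, 4.2, 24.9]
finger_gap: 19.3
```

```bash
python3 st.py
```

```text
t 19.925 F [ -80.5 -149.5  141.3] rot err/.15 [0.11 0.   0.  ] force [-29.3   4.2  24.9] gap 19.3
```

Request:
servo_tool(
  deltas=[
    {"dx": 0, "dy": -0.07, "dz": -0.03, "rx": 0, "ry": 0, "rz": 0},
    {"dx": 0, "dy": -0.07, "dz": 0.03, "rx": 0, "ry": 0, "rz": 0},
    {"dx": 0, "dy": -0.07, "dz": 0.06, "rx": 0, "ry": 0, "rz": 0},
    {"dx": 0, "dy": -0.07, "dz": 0.06, "rx": 0, "ry": 0, "rz": 0},
    {"dx": 0, "dy": 0, "dz": 0, "rx": 0, "ry": 0, "rz": 0},
  ],
)

```text
clock: 20.55
tcp_pos: [493.4, -59.3, 151.9]
eef_rot: [0.437, -0.44, 0.556, -0.553]
contact_force: [-9.1, 1.1, 3.8]
finger_gap: 19.0
```

```bash
python3 st.py
```

```text
t 20.55 F [ -71.9 -149.5  151.9] rot err/.15 [ 0.05 -0.    0.  ] force [-9.1  1.1  3.8] gap 19.0
```

Request:
servo_tool(
  deltas=[
    {"dx": 0, "dy": -0.06, "dz": 0.07, "rx": 0, "ry": 0, "rz": 0},
    {"dx": 0, "dy": -0.06, "dz": 0.07, "rx": 0, "ry": 0, "rz": 0},
    {"dx": 0, "dy": -0.04, "dz": 0.04, "rx": 0, "ry": 0, "rz": 0},
    {"dx": 0, "dy": 0, "dz": 0, "rx": 0, "ry": 0, "rz": 0},
  ],
)

```text
clock: 21.05
tcp_pos: [499.7, -60.8, 158.5]
eef_rot: [0.437, -0.441, 0.557, -0.552]
contact_force: [-13.7, 1.7, 8.3]
finger_gap: 19.4
```

```bash
python3 st.py
```

```text
t 21.05 F [ -65.4 -149.6  158.5] rot err/.15 [0.06 0.   0.  ] force [-13.7   1.7   8.3] gap 19.4
```

Request:
servo_tool(
  deltas=[
    {"dx": 0, "dy": -0.06, "dz": 0.03, "rx": 0, "ry": 0, "rz": 0},
    {"dx": 0, "dy": 0, "dz": 0, "rx": 0, "ry": 0, "rz": 0},
    {"dx": 0, "dy": 0, "dz": 0, "rx": 0, "ry": 0, "rz": 0},
  ],
)

```text
clock: 21.42
tcp_pos: [499.8, -60.8, 158.7]
eef_rot: [0.436, -0.441, 0.558, -0.551]
contact_force: [-10.9, 0.4, -4.8]
finger_gap: 19.1
```

```bash
python3 st.py
```

```text
t 21.425 F [ -65.4 -149.5  158.7] rot err/.15 [ 0.08 -0.    0.  ] force [-10.9   0.4  -4.8] gap 19.1
```

The lever resists further lift at its original spot (x -65.4, z 158.6), so it is at rest. I'll release and retreat.

Request:
servo_tool(
  deltas=[
    {"dx": 0, "dy": 0, "dz": 0, "rx": 0, "ry": 0, "rz": 0},
    {"dx": 0, "dy": 0, "dz": 0, "rx": 0, "ry": 0, "rz": 0},
    {"dx": 0, "dy": 0, "dz": 0, "rx": 0, "ry": 0, "rz": 0},
    {"dx": 0, "dy": 0, "dz": 0, "rx": 0, "ry": 0, "rz": 0},
    {"dx": 0, "dy": -0.5, "dz": 0, "rx": 0, "ry": 0, "rz": 0},
    {"dx": 0, "dy": -0.8, "dz": 0, "rx": 0, "ry": 0, "rz": 0},
    {"dx": 0, "dy": -0.8, "dz": 0, "rx": 0, "ry": 0, "rz": 0},
    {"dx": 0.6, "dy": 0, "dz": -0.6, "rx": 0, "ry": 0, "rz": 0},
    {"dx": 0.8, "dy": 0, "dz": -0.6, "rx": 0, "ry": 0, "rz": 0},
    {"dx": 0.8, "dy": 0, "dz": -0.6, "rx": 0, "ry": 0, "rz": 0},
    {"dx": 0.8, "dy": 0, "dz": 0, "rx": 0, "ry": 0, "rz": 0},
    {"dx": 0.8, "dy": 0, "dz": 0, "rx": 0, "ry": 0, "rz": 0},
  ],
  grip=65,
)

```text
clock: 22.92
tcp_pos: [399.0, -194.2, 246.2]
eef_rot: [-0.439, 0.438, -0.554, 0.555]
contact_force: [0.8, 0.3, 0.6]
finger_gap: 65.2
```

Request:
servo_tool(
  deltas=[
    {"dx": 0.8, "dy": 0, "dz": 0, "rx": 0, "ry": 0, "rz": 0},
    {"dx": 0.8, "dy": 0, "dz": 0, "rx": 0, "ry": 0, "rz": 0},
    {"dx": 0.5, "dy": 0, "dz": 0, "rx": 0, "ry": 0, "rz": 0},
    {"dx": 0, "dy": 0, "dz": 0, "rx": 0, "ry": 0, "rz": 0},
    {"dx": 0, "dy": 0, "dz": 0, "rx": 0, "ry": 0, "rz": 0},
  ],
)

```text
clock: 23.55
tcp_pos: [380.0, -274.1, 245.5]
eef_rot: [0.439, -0.439, 0.555, -0.554]
contact_force: [-0.6, -0.6, -0.3]
finger_gap: 65.2
```

```bash
python3 st.py; python3 - <<'E'
from workcell import *
from h import *
c=read_camera("top");s=read_camera("side")
a=cv2.resize(c["pixels"][110:265,195:425,::-1],None,fx=1.7,fy=1.7,interpolation=2);b=cv2.resize(s["pixels"][110:305,200:400,::-1],None,fx=2,fy=2,interpolation=2)
p=np.zeros((390,800,3),np.uint8);p[:a.shape[0],:391]=a;p[:,400:]=b;cv2.imwrite("pics/p7.png",p)
t0=load("top0.npz")["pixels"].astype(int);s0=load("side0.npz")["pixels"].astype(int)
for n,I,J,r in(("spare top",t0,c["pixels"],(180,245,190,245)),("tape top",t0,c["pixels"],(130,168,222,255)),("screwdriver top",t0,c["pixels"],(168,242,395,430)),("lever side",s0,s["pixels"],(140,200,300,362))):
    a,b,d,e=r;print(n,"px changed",int((np.abs(I-J.astype(int))[a:b,d:e].max(2)>45).sum()))
E
```

```text
t 23.55 F [-132.9 -384.7  245.5] rot err/.15 [ 0. -0. -0.] force [-0.6 -0.6 -0.3] gap 65.2
spare top px changed 0
tape top px changed 0
screwdriver top px changed 0
lever side px changed 0
```

View pics/p7.png

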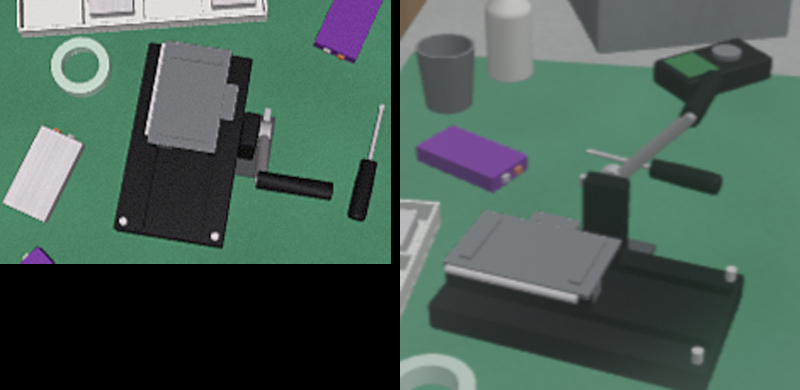

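The final picture shows the lid flat and shut at (190,97), the lever back at its original place at (700,100), the other things unmoved and the arm clear. Handing in.

```bash
python3 -c "
from workcell import *
print(job_done())"
```

```text
the job is handed in; nothing more can be done
None
```

I pushed the cell home, closed the lid, pulled the lever to its stop and eased it back to rest, then handed in at about 24 s of the 64 s. No verdict is reported.

**What the checks showed**
- **Cell:** its ends measured at fixture x -10 and 111.6, against -10 and 110 when home. The pushing force rose without any further motion. I did not see it again once the lid was shut.
- **Lid:** it bottomed at a height of 61.9 mm, against 62 mm when shut. It was pushed down slowly along its arc and looks flat in both views.
- **Lever:** the push rose to 28 N at the bottom with almost no travel, and the arm looked level. I eased it up at roughly 0.4 rad/s. The side-view pixels around the lever are unchanged from the start.
- **Other objects:** top-view pixels around the spare cell, tape roll and screwdriver show no change, and the arm ended clear of everything.

**What went off plan**
- The first two move calls were refused as invalid input, and nothing moved.
- At a 40 N grip the pads slid about 7 mm on the lever bar at the lower stop, so I raised the grip to 110 N before easing it up.
- On the way up the arm strayed slightly off the lever's arc, giving a side load of about 40 N through the fingers (wrist limit 120 N). I corrected it straight away.
- The camera triangulation of the lever grip at the start was wrong, because I took the screwdriver for the grip in the side view. I caught it against the given dimensions before moving.

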